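# Lengthen the market stall's display rail by one hole

### The arm

A 7-joint arm with a two-finger parallel gripper is mounted at the origin on the work surface. World frame = base frame: x ahead of the robot, y to its left, z up, the work surface at z = 0. Lengths are in m, angles in degrees, forces in N, time in s.
With the tool pointing down it reaches from about 0.425 to 1.025 m from the base axis. Payload 9.4 kg.
Tool frame: the origin (TCP) lies midway between the tips of the shut fingers; the grasp point (between the pads) lies arm.grip_point_offset behind it (arm.grip_point_offset is the distance from the TCP to the grasp point, in m); z points along the fingers, y is the direction in which the jaws open and shut (so a half turn about z gives the same grasp; the last joint's range is limited). The gripper opens to 93 mm and grips with 3 to 60 N. Pads are 15 mm wide; open, the fingers measure 128 mm over their backs; the gripper's body (75 mm by 188 mm) begins 65 mm behind the grasp point.
Start: joints at [62.699, 34.337, -0.143, 91.639, 0.103, 54.024, -4.572], TCP at [0.282, -0.668, 0.219] pointing down, gripper open.
Joint ranges: [-147.43, 147.43], [-19.82, 112.94], [-74.19, 73.91], [6.32, 146.72], [-59.91, 239.91], [6.04, 106.73], [-150.56, 150.56]. Speed limits (degrees/s): [127.2, 127.2, 172.46, 172.46, 180, 180, 180].

### API

Orientations are given as a 3x3 rotation matrix whose columns are the frame's x, y, z axes.
In Python, from bench import arm gives the robot as it stands.
- The arm moves only by the tool jog_arm, never from a script. Its arguments are lists of equal length, an entry for each row: "translation": the shift along the tool's x, y, z normalised to -1 to 1, where 1 is 150 mm, a list of three; "yaw": the turn about the tool's z normalised to -1 to 1, where 1 is 60 degrees; "fingers": the closure, from 0 (fully open) to 1 (shut). In form: {"translation": [[dx, dy, dz], ...], "yaw": [yaw, ...], "fingers": [fingers, ...]}. A call has 1 to 20 rows; each row is the pose to reach, as a shift and turn from the pose commanded when the call began, along the tool's axes at that moment; what a row does not reach only later rows make up. A row lasts 1/12 s, in which the tool goes at most 41.7 mm and 7.16 degrees, less where a joint would pass 70% of its speed; a pose out of reach is approached as far as the arm can. A call with a number of a shift or a turn outside -1 to 1 is refused whole. A call with a gripper value outside its range is refused whole. The fingers move at their own pace and stop on an object; "squeeze" is the grip in N (left out, the last holds). Time passes only in rows, so rows that repeat a pose let the fingers close. It gives the time, the measured TCP pose, the force and the opening at its end, in the units of the state.
- arm.get_state(): the state, without advancing time (a new reading comes with each control period).
- arm.snapshot(name): name is "scene" or "side" or "wrist"; returns the picture (384x512x3 uint8, red, green, blue); there is no depth.
- arm.camera_params(name): a dict with "camera_matrix" (3x3 intrinsics, pixels), "R" (3x3) and "t" (3): a world point X has camera coordinates R X + t. Camera axes: x right, y down, z forward; pixel columns grow to the right and rows downward; lengths in m; the calibration is good to about 2 mm. A picture is of the moment at which its call begins: read the wrist's pose just before it. camera_params takes no time and is no camera call; for the wrist camera it gives the pose at the moment of the call.
- arm.job_done(): hands the job in, once; it reports no verdict.
The state is a dict: "time_s": time; "joint_pos": joint angles; "qvel": joint speeds; "joint_torque": joint torques, N m; "eef_pos": TCP position; "tool_rot": TCP orientation; "wrist_force": force on the tool from outside, world axes, zero at the start; "moment": the same for the moment, N m; "finger_gap": finger opening in m.
Only numpy, scipy, OpenCV 4.12 (cv2) and the standard library are available. Lean on these libraries where they do the work, as an engineer would, in place of code of your own. Each camera call takes 0.05 s, during which the arm holds its last target. There are 200 camera calls.

### The job

Lengthen the bangle display rail on the stall by one hole: squeeze the red snap button flush, slide the white outer tube out, away from the screwed-down post, until the button springs out of the next hole, then keep a light steady pull on the tube for a moment to make sure it is locked. Never force the tube hard against the button, let go of it at the end, and leave the bangles and the other goods as they are.

Things in the scene. Friction and masses are not known exactly. Their poses are not given: they have to be found in the camera images.
- rail: display rail: level square-tube bar, axis 200 mm above the table, on two uprights, nothing above it. Origin on the table; z up; +y along the bar, the way it lengthens; +x the side the button faces (away from the robot). Fixed upright (30 mm square, plate 220 x 160 x 18 mm screwed down) at y = -205 mm; in its worn socket the dark 20 mm square inner tube, button and all, shifts some mm lengthwise at 3 N
- outer (a joint): how far the white outer tube, with its upright and foot, has slid out along the inner tube to +y (m): 0 in the starting hole (0.75 mm play either way, and 0.1 mm of give per newton of pull against the button), 0.025 in the next one; stops at -0.035 and 0.055. Sliding friction 2 to 4 N
- start_hole (a point): centre of the hole the button starts in, on the outer face of the outer tube's +x wall; travels with the tube. Tube: 25 mm square, 1.5 mm wall. Five round 10.5 mm holes 25 mm apart along it, this the middle one. Seen from this hole, a black 31 mm square collar at the mouth lies at y = -77 to -65 mm, the sliding upright at y = +225 mm on a foot 180 x 70 mm that glides on the table
- next_hole (a point): centre of the next hole, on the same face; it travels with the tube and at the start lies 25 mm from the button towards the fixed post. The button is to end up in it
- button (a joint): how far the snap button is pressed in (m): 0 out and locking, 0.005 flush with the tube's face, 0.0065 under its wall, 0.0085 stop. 2.5 N starts it, 5 N makes it flush. Flush, a pull of 7 to 13 N on the tube slips its dome under the wall; it rides there until a hole comes over it and springs out (a finger covering that hole would hold it in)
- button_tip (a point): outermost point of the red domed snap button, a 9 mm pin on the inner tube, which the outer tube slides over. Out, its tip stands 5 mm proud of the outer tube's +x face, 17.5 mm from the bar's axis, level with it
- bangle0 (a joint): swing (rad) of the dark wooden bangle, 80 mm across, that hangs on the bare inner tube 168 mm from the button towards the fixed post and reaches 10 mm above it; 0 as it hangs. Leave alone
- bangle1 (a joint): swing (rad) of the brass bangle, 80 mm across, that hangs on the bare inner tube 150 mm from the button towards the fixed post and reaches 10 mm above it; 0 as it hangs. Leave alone
- bangle2 (a joint): swing (rad) of the green bangle, 80 mm across, that hangs on the bare inner tube 128 mm from the button towards the fixed post and reaches 10 mm above it; 0 as it hangs. Leave alone
- lime_vase: lime-green trumpet vase, 180 mm tall, 64 mm across the foot; origin under its centre. Fragile goods, leave alone
- candlestick: brass candlestick, 142 mm tall, 72 mm across the foot; origin under its centre. Goods, leave alone
- amber_bottle: amber glass bottle, 150 mm tall, 60 mm across; origin under its centre. Fragile goods, leave alone
- glass_bowl: green glass bowl under the rail, 120 mm across, 55 mm high; origin under its centre. Fragile goods, leave alone
- jar: red jar with brass lid under the rail, 56 mm across, 75 mm high; origin under its centre. Goods, leave alone
- cup: blue china cup on the robot's side of the rail, 76 mm across, 70 mm high; origin under its centre. Fragile goods, leave alone
- bell: copper hand bell on the robot's side of the rail, 60 mm across, 88 mm high; origin under its centre. Goods, leave alone

How it is judged:
By the outcome, as a careful person would: the job done as asked, in the order asked, and still so for the second after the job is handed in, with the robot touching nothing.
It also fails if it takes over 48 s, if anything falls off the work surface, if the arm or the gripper's body presses on something with over 40 N, if the wrist force passes 120 N, or if a joint passes its speed limit or range.

## Working session

There is one attempt and no reset: what is moved stays moved. The work goes in short steps, Python scripts to look and compute and a tool call to move; the robot and the scene stay as the last step left them, time stands still between calls to the robot, and variables do not carry over. Pictures are saved under pics/ and viewed, about 8 in all and at most 12, crops included, and the job is handed in when it is done.

Besides the shell and the picture viewer there is one more tool, called after ">>>" as name(argument=value, ...), one argument or row to a line, values as JSON. jog_arm: Moves the arm, as the interface text tells. Its arguments: {"type":"object","properties":{"translation":{"type":"array"},"yaw":{"type":"array"},"fingers":{"type":"array"},"squeeze":{"type":"number"}},"required":["translation","yaw","fingers"]}

```bash
ls; mkdir -p pics; python3 - <<'E'
from bench import arm
import cv2,numpy as np
s=arm.get_state();print(s['time_s'],s['eef_pos'],s['tool_rot'],s['finger_gap'],arm.grip_point_offset)
for n in("scene","side","wrist"):
    p=arm.camera_params(n);print(n,p)
    cv2.imwrite(f"pics/{n}0.png",arm.snapshot(n)[...,::-1])
a=cv2.imread("pics/scene0.png");b=cv2.imread("pics/side0.png")
E
```

```text
pics
0.0 [ 0.28199845 -0.66738951  0.21778046] [[ 9.21097830e-01  3.89330531e-01 -7.25020417e-04]
 [ 3.89331177e-01 -9.21096877e-01  1.33346719e-03]
 [-1.48654554e-04 -1.51052679e-03 -9.99998848e-01]] 0.09311603852011838 0.0188
scene {'camera_matrix': array([[481.67144809,   0.        , 262.42880866],
       [  0.        , 481.67144809, 184.18927434],
       [  0.        ,   0.        ,   1.        ]]), 'R': array([[ 0.24194127,  0.97027533,  0.00549519],
       [ 0.83025749, -0.20408986, -0.51867122],
       [-0.50213238,  0.13005039, -0.85495612]]), 't': array([-0.11739889, -0.41945267,  1.37103362])}
side {'camera_matrix': array([[461.48125629,   0.        , 261.49775334],
       [  0.        , 461.48125629, 190.9381056 ],
       [  0.        ,   0.        ,   1.        ]]), 'R': array([[-0.92492651, -0.37940767, -0.02368067],
       [-0.20311997,  0.54590349, -0.81285402],
       [ 0.32133041, -0.74702022, -0.58198588]]), 't': array([0.54621239, 0.22118778, 0.9431895 ])}
wrist {'camera_matrix': array([[332.3357428 ,   0.        , 256.71022396],
       [  0.        , 332.3357428 , 192.1667448 ],
       [  0.        ,   0.        ,   1.        ]]), 'R': array([[ 0.39016511, -0.9207422 , -0.00223199],
       [-0.88245048, -0.37462861,  0.28448998],
       [-0.2627781 , -0.10902844, -0.95867642]]), 't': array([-0.72350748, -0.03356446,  0.39083698])}
```

View pics/scene0.png

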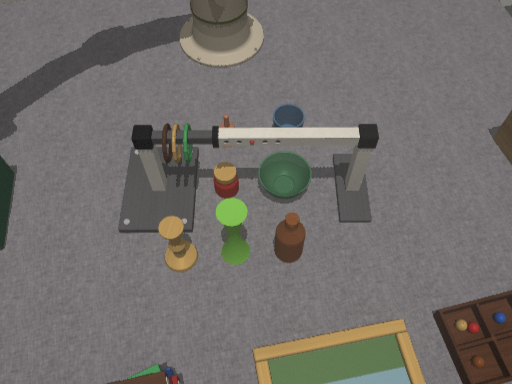

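View pics/side0.png

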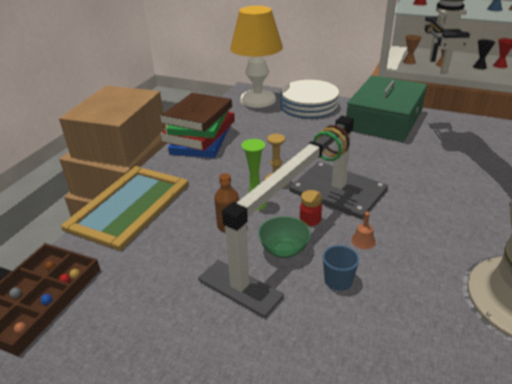

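The scene view shows the rail from post (140,135) to sliding upright (368,135), with the collar at (216,137) and the button near (252,141). The side view shows the rail from its far end. Next I'll measure the holes and button on the z = 0.200 plane.

```bash
cat > h.py <<'E'
import numpy as np,cv2
from bench import arm
def ray(n,uv,z,p=None):
    p=p or arm.camera_params(n); K,R,t=p['camera_matrix'],np.array(p['R']),np.array(p['t'])
    c=-R.T@t; d=R.T@np.linalg.solve(K,[uv[0],uv[1],1.]); return c+d*(z-c[2])/d[2]
def blobs(m,mn=4):
    n,l,s,c=cv2.connectedComponentsWithStats(m.astype(np.uint8)); return [(s[i].tolist(),c[i].round(2).tolist()) for i in range(1,n) if s[i][4]>=mn]
E
python3 - <<'E'
from h import *
a=cv2.imread("pics/scene0.png");hsv=cv2.cvtColor(a,cv2.COLOR_BGR2HSV)
H,S,V=cv2.split(hsv)
cv2.imwrite("pics/c1.png",cv2.resize(a[105:205,130:290],None,fx=5,fy=5,interpolation=cv2.INTER_CUBIC))
red=((H<8)|(H>172))&(S>120)
red[:, :235]=0;red[:,290:]=0;red[160:]=0;red[:125]=0
print("red",[(b,ray("scene",b[1],.2)) for b in blobs(red,2)])
w=(S<40)&(V>165);bl=[b for b in blobs(w,200)];print("white",bl)
g=((H>35)&(H<60)&(S>180));print("lime",blobs(g,30))
# top face edges of tube: per column white top-> bright rows
for u in (235,270,300,330,350):print(u,V[120:155,u].tolist())
E
```

```text
red [(([250, 141, 4, 3, 11], [251.64, 141.91]), array([ 0.52359501, -0.03223409,  0.2       ]))]
white [([218, 127, 142, 12, 1453], [289.25, 132.4])]
lime []
235 [123, 121, 119, 123, 124, 126, 122, 147, 198, 213, 213, 213, 213, 213, 213, 212, 213, 200, 155, 122, 122, 118, 121, 121, 122, 120, 119, 124, 119, 120, 121, 122, 120, 120, 117]
270 [124, 130, 130, 127, 127, 125, 125, 158, 213, 213, 212, 213, 213, 213, 210, 214, 213, 197, 153, 119, 120, 118, 117, 118, 119, 123, 123, 118, 124, 123, 125, 126, 122, 117, 119]
300 [74, 72, 83, 110, 123, 92, 71, 135, 212, 212, 210, 211, 208, 209, 209, 210, 209, 194, 136, 118, 119, 118, 116, 118, 120, 120, 122, 125, 119, 120, 124, 122, 124, 122, 120]
330 [119, 124, 123, 123, 123, 122, 127, 166, 208, 208, 209, 209, 210, 211, 211, 211, 210, 186, 108, 120, 120, 119, 119, 118, 120, 123, 125, 124, 124, 123, 121, 121, 123, 126, 123]
350 [130, 127, 124, 120, 118, 118, 125, 162, 206, 205, 206, 208, 210, 209, 205, 205, 203, 185, 117, 118, 119, 119, 121, 121, 121, 120, 120, 123, 122, 117, 115, 116, 119, 112, 90]
```

View pics/c1.png

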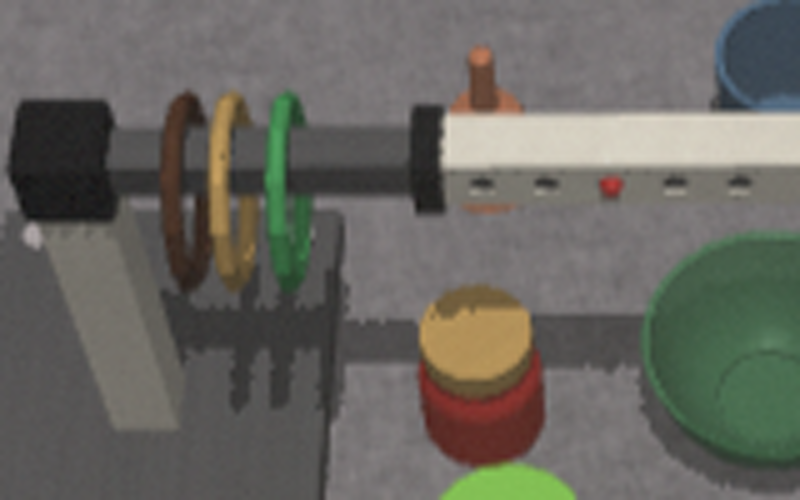

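The crop shows the five holes at crop x = 482, 546, 611 (red button), 676 and 740, y ≈ 185. The bell is behind the first hole, and the jar and lime vase are in front.

```bash
python3 - <<'E'
from h import *
P=lambda u,v,z:ray("scene",(u,v),z)
hs=[P(130+x/5-.4,105+y/5-.4,.2) for x,y in((482,186),(546,185.7),(611,185.5),(676,185),(740,184.5))]
for h in hs:print("hole",h)
a=cv2.imread("pics/scene0.png");V=a.max(2).astype(float)
us=np.arange(225,355,5)
e=[]
for u in us:
    c=V[120:135,u];i=np.argmax(np.diff(c));e.append(P(u,120+i+.5+ (0.5-(c[i+1]-c[i-1]>0)*0),.2125)[:2])
e=np.array(e);k=np.polyfit(e[:,1],e[:,0],1);print("back edge dx/dy",k,"deg",np.degrees(np.arctan(k[0])),"x at y=-.032",np.polyval(k,-.032))
print("post cap ctr",P(143.5,135.5,.2125),"slid cap",P(368,135,.2125))
print("vase rim",P(231.5,212,.18),"bell tip",P(226,116,.088))
E
```

```text
hole [ 0.511522   -0.08039082  0.2       ]
hole [ 0.51727994 -0.05629287  0.2       ]
hole [ 0.52317969 -0.03181711  0.2       ]
hole [ 0.52894289 -0.00729465  0.2       ]
hole [0.53461742 0.01686666 0.2       ]
back edge dx/dy [0.24168618 0.50652538] deg 13.587047453975961 x at y=-.032 0.4987914194029948
post cap ctr [ 0.46840496 -0.23213033  0.2125    ] slid cap [0.56989044 0.18721159 0.2125    ]
vase rim [ 0.65373252 -0.10099001  0.18      ] bell tip [ 0.35752211 -0.0551038   0.088     ]
```

>>> jog_arm(
  translation=[
    [0,0,-0.28],
    [0.3,-0.3,-0.55],
    [0.5,-0.5,-0.6],
    [0.75,-0.75,-0.6],
    [1,-1,-0.6],
    [1,-1,-0.6],
  ],
  yaw=[0,0,0,0,0,0],
  fingers=[0,0,0,0,0,0],
)

```text
time_s: 0.65
eef_pos: [0.3572, -0.4819, 0.3081]
tool_rot: [[0.921, 0.389, 0.0], [0.389, -0.921, -0.0], [0.0, 0.0, -1.0]]
wrist_force: [1.7, 0.1, 0.2]
finger_gap: 0.0933
```

>>> jog_arm(
  translation=[
    [0.25,-0.25,0],
    [0.5,-0.5,0],
    [0.75,-0.75,0],
    [1,-1,0],
    [1,-1,0],
  ],
  yaw=[0,0,0,0,0],
  fingers=[0,0,0,0,0],
)

```text
time_s: 1.07
eef_pos: [0.4355, -0.2887, 0.3079]
tool_rot: [[0.921, 0.389, 0.0], [0.389, -0.921, -0.0], [-0.0, 0.0, -1.0]]
wrist_force: [1.2, -0.3, -0.9]
finger_gap: 0.0927
```

>>> jog_arm(
  translation=[
    [0.25,-0.25,0],
    [0.45,-0.5,0],
    [0.7,-0.75,0],
    [0.9,-1,0],
    [0.9,-1,0],
  ],
  yaw=[0,0,0,0,0],
  fingers=[0,0,0,0,0],
)

```text
time_s: 1.48
eef_pos: [0.5016, -0.097, 0.3079]
tool_rot: [[0.921, 0.39, 0.0], [0.39, -0.921, 0.0], [0.0, -0.0, -1.0]]
wrist_force: [-0.2, -0.0, -0.3]
finger_gap: 0.093
```

>>> jog_arm(
  translation=[
    [0.08,-0.2,0],
    [0.16,-0.33,0],
    [0.16,-0.33,0],
    [0.16,-0.33,0],
    [0.16,-0.33,0],
    [0.16,-0.33,0],
    [0.16,-0.33,0],
    [0.16,-0.33,0],
    [0.16,-0.33,0],
    [0.16,-0.33,0],
    [0.16,-0.33,0],
  ],
  yaw=[-0.1,-0.2,-0.3,-0.4,-0.5,-0.6,-0.7,-0.8,-0.892,-0.892,-0.892],
  fingers=[0.4,0.4,0.4,0.4,0.4,0.4,0.4,0.4,0.4,0.4,0.4],
)

```text
time_s: 2.4
eef_pos: [0.5039, -0.0452, 0.3076]
tool_rot: [[0.238, 0.971, -0.0], [0.971, -0.238, 0.0], [-0.0, -0.0, -1.0]]
wrist_force: [-0.1, -0.1, -0.5]
finger_gap: 0.0559
```

```bash
python3 - <<'E'
from h import *
p=arm.camera_params("wrist");im=arm.snapshot("wrist")[...,::-1].copy()
import pickle;pickle.dump(p,open("w1.pkl","wb"));cv2.imwrite("pics/w1.png",im)
hsv=cv2.cvtColor(im,cv2.COLOR_BGR2HSV);H,S,V=cv2.split(hsv)
red=((H<8)|(H>172))&(S>120)
for b in blobs(red,5):print(b,ray("wrist",b[1],.2,p))
E
```

```text
([277, 167, 4, 9, 29], [278.28, 170.86]) [ 0.52573874 -0.03199257  0.2       ]
([238, 170, 7, 21, 66], [241.29, 179.41]) [ 0.49373879 -0.03180151  0.2       ]
([277, 181, 2, 12, 16], [277.5, 186.5]) [ 0.52211117 -0.04512526  0.2       ]
```

View pics/w1.png

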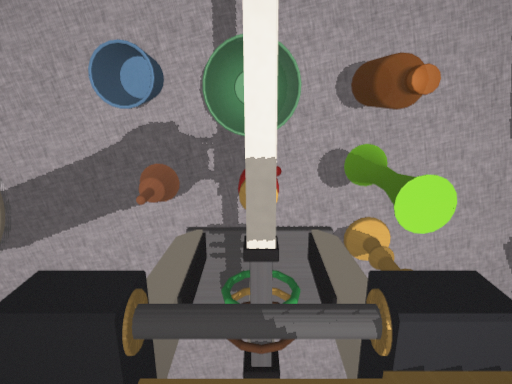

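The wrist view shows the red button at (278,170) beside the tube. The tube's edges run vertically near columns 245 and 276, so I'll use them to get the axis.

```bash
python3 - <<'E'
from h import *
import pickle
p=pickle.load(open("w1.pkl","rb"));g=cv2.cvtColor(cv2.imread("pics/w1.png"),cv2.COLOR_BGR2HSV)
S,V=g[...,1],g[...,2]
L=[];R=[]
for v in list(range(50,150,10))+list(range(205,235,5)):
    m=np.where((S[v,225:300]<45)&(V[v,225:300]>(185 if v<160 else 130)))[0]+225
    L.append(ray("wrist",(m[0]-.5,v),.2125,p)[:2]);R.append(ray("wrist",(m[-1]+.5,v),.2125,p)[:2])
L,R=np.array(L),np.array(R)
print("width",np.linalg.norm(L-R,axis=1).round(4))
M=(L+R)/2;k=np.polyfit(M[:,1],M[:,0],1);print(np.degrees(np.arctan(k[0])),np.polyval(k,-.029))
s=arm.get_state();ang=np.arctan(k[0]);ax=np.array([np.sin(ang),np.cos(ang)]);n=np.array([ax[1],-ax[0]])
o=np.array([np.polyval(k,-.029),-.029]);b=np.array([.5257,-.0320])
print("button along axis, off",(b-o)@ax,(b-o)@n)
tgt=o+ax*((b-o)@ax);d=tgt-s['eef_pos'][:2];T=s['tool_rot'][:2,:2]
print("tgt",tgt,"shift tool xy",d@T, "tool yaw deg",np.degrees(np.arctan2(T[0,0],T[1,0])))
E
```

```text
width [0.0253 0.0248 0.025  0.0245 0.0247 0.0249 0.0251 0.0245 0.0247 0.0249
 0.0512 0.0514 0.0516 0.0519 0.0445 0.0245]
10.28484065327799 0.514591493042022
button along axis, off -0.0009684630830682473 0.011465644599941958
tgt [ 0.51441858 -0.0299529 ] shift tool xy [0.01727735 0.00652819] tool yaw deg 13.778836941047437
```

```bash
python3 - <<'E'
from h import *
import pickle
p=pickle.load(open("w1.pkl","rb"));g=cv2.cvtColor(cv2.imread("pics/w1.png"),cv2.COLOR_BGR2HSV)
S,V=g[...,1],g[...,2]
M=[]
for v in range(20,155,5):
    m=np.where((S[v,225:300]<45)&(V[v,225:300]>185))[0]+225
    M.append((ray("wrist",(m[0]-.5,v),.2125,p)+ray("wrist",(m[-1]+.5,v),.2125,p))[:2]/2)
M=np.array(M);k=np.polyfit(M[:,1],M[:,0],1)
s=arm.get_state();ang=np.arctan(k[0]);ax=np.array([np.sin(ang),np.cos(ang)]);n=np.array([ax[1],-ax[0]])
o=np.array([np.polyval(k,-.029),-.029]);b=np.array([.5257,-.0320])
print(np.degrees(ang),"button along axis, off",(b-o)@ax,(b-o)@n)
tgt=o+ax*((b-o)@ax);d=tgt-s['eef_pos'][:2];T=s['tool_rot'][:2,:2]
print("tgt",tgt,"shift tool xy",d@T, "tool yaw deg",np.degrees(np.arctan2(T[0,0],T[1,0])),s['eef_pos'])
E
```

```text
13.326023937310358 button along axis, off 0.00047200055939200866 0.015008310871197843
tgt [ 0.5110958  -0.02854071] shift tool xy [0.0178575  0.00296468] tool yaw deg 13.778836941047437 [ 0.50396323 -0.0451782   0.30767282]
```

>>> jog_arm(
  translation=[
    [0.119,0.02,0],
    [0.119,0.02,0.15],
    [0.119,0.02,0.3],
    [0.119,0.02,0.45],
    [0.119,0.02,0.6],
    [0.119,0.02,0.7],
    [0.119,0.02,0.78],
    [0.119,0.02,0.838],
    [0.119,0.02,0.838],
    [0.119,0.02,0.838],
  ],
  yaw=[-0.006,-0.006,-0.006,-0.006,-0.006,-0.006,-0.006,-0.006,-0.006,-0.006],
  fingers=[0.4,0.4,0.4,0.4,0.4,0.4,0.4,0.4,0.4,0.4],
)

```text
time_s: 3.28
eef_pos: [0.5112, -0.0283, 0.1821]
tool_rot: [[0.229, 0.973, -0.001], [0.973, -0.229, -0.0], [-0.0, -0.001, -1.0]]
wrist_force: [-0.5, 0.2, 0.9]
finger_gap: 0.0557
```

```bash
python3 - <<'E'
from h import *
s=arm.get_state();print(s['eef_pos'],s['wrist_force'])
a=arm.snapshot("scene")[...,::-1]
w=arm.snapshot("wrist")[...,::-1]
c=cv2.resize(a[95:175,200:310],(800,582),interpolation=cv2.INTER_CUBIC)
cv2.imwrite("pics/s2.png",c);cv2.imwrite("pics/w2.png",w)
E
```

```text
[ 0.5111971  -0.02826987  0.18206927] [-0.46237358  0.24983198  0.92459092]
```

View pics/s2.png

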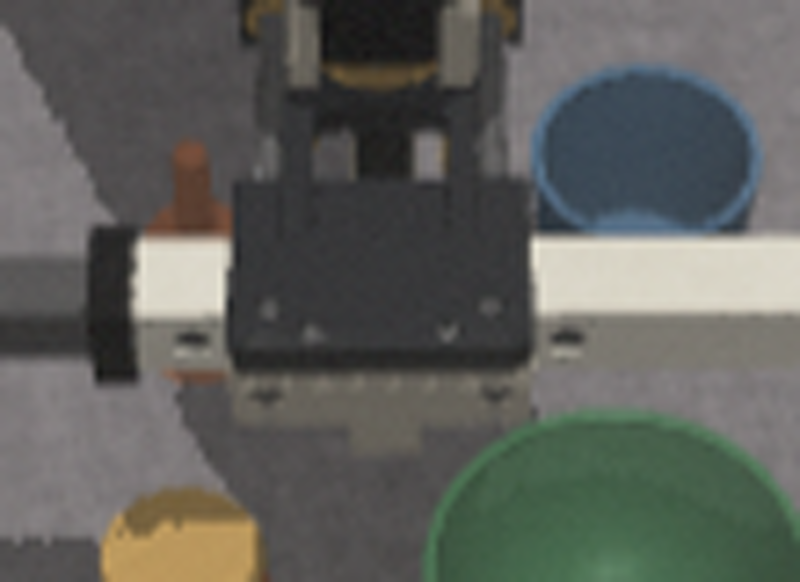

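View pics/w2.png

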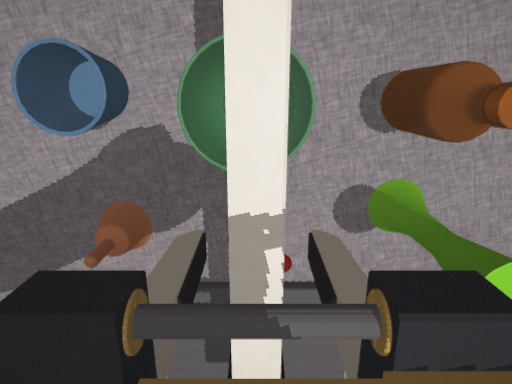

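The scene crop shows the gripper straddling the tube with the next hole visible at its left. In the wrist view the button sits at (286,263) and the tube is centred between the fingers. I'll check that the button is centred along the pads.

```bash
python3 - <<'E'
from h import *
s=arm.get_state();p=arm.camera_params("wrist");w=cv2.imread("pics/w2.png");hsv=cv2.cvtColor(w,cv2.COLOR_BGR2HSV);H,S,V=cv2.split(hsv)
T=s['tool_rot'][:2,:2]
for b in blobs(((H<8)|(H>172))&(S>120),5):
    q=ray("wrist",b[1],.2,p);print(b,q,"tool xy mm",1e3*(q[:2]-s['eef_pos'][:2])@T)
E
```

```text
([284, 255, 7, 17, 88], [286.76, 263.32]) [ 0.52595806 -0.03202525  0.2       ] tool xy mm [-0.34550721 14.76891861]
```

>>> jog_arm(
  translation=[
    [0,0,0],
    [0,0,0],
    [0,0,0],
    [0,0,0],
    [0,0,0],
    [0,0,0],
    [0,0,0],
    [0,0,0],
    [0,0,0],
    [0,0,0],
    [0,0,0],
    [0,0,0],
  ],
  yaw=[0,0,0,0,0,0,0,0,0,0,0,0],
  fingers=[0.5,0.6,0.65,0.7,0.75,0.8,0.85,0.9,0.9,0.9,0.9,0.9],
  squeeze=30,
)

```text
time_s: 4.38
eef_pos: [0.5112, -0.0284, 0.1824]
tool_rot: [[0.229, 0.973, 0.0], [0.973, -0.229, -0.0], [-0.0, 0.0, -1.0]]
wrist_force: [-1.0, 0.2, 5.6]
finger_gap: 0.0247
```

Gap is 24.7 mm, so the button is flush. Now I'll pull gently.

>>> jog_arm(
  translation=[
    [0.005,0,0],
    [0.01,0,0],
    [0.015,0,0],
    [0.02,0,0],
    [0.025,0,0],
    [0.03,0,0],
  ],
  yaw=[0,0,0,0,0,0],
  fingers=[0.9,0.9,0.9,0.9,0.9,0.9],
)

```text
time_s: 4.88
eef_pos: [0.512, -0.0252, 0.1824]
tool_rot: [[0.23, 0.973, -0.0], [0.973, -0.23, -0.001], [-0.002, 0.0, -1.0]]
wrist_force: [-1.2, -3.4, 6.7]
finger_gap: 0.0248
```

>>> jog_arm(
  translation=[
    [0.003,0,0],
    [0.006,0,0],
    [0.009,0,0],
    [0.012,0,0],
    [0.012,0,0],
  ],
  yaw=[0,0,0,0,0],
  fingers=[0.9,0.9,0.9,0.9,0.9],
)

```text
time_s: 5.3
eef_pos: [0.5124, -0.0235, 0.1824]
tool_rot: [[0.23, 0.973, -0.0], [0.973, -0.23, -0.001], [-0.002, 0.0, -1.0]]
wrist_force: [-1.7, -3.4, 6.9]
finger_gap: 0.0247
```

>>> jog_arm(
  translation=[
    [0.004,0,0],
    [0.008,0,0],
    [0.012,0,0],
    [0.016,0,0],
    [0.02,0,0],
    [0.02,0,0],
  ],
  yaw=[0,0,0,0,0,0],
  fingers=[0.9,0.9,0.9,0.9,0.9,0.9],
)

```text
time_s: 5.8
eef_pos: [0.5128, -0.0216, 0.1824]
tool_rot: [[0.23, 0.973, -0.001], [0.973, -0.23, -0.003], [-0.003, -0.0, -1.0]]
wrist_force: [-1.8, -6.0, 7.1]
finger_gap: 0.0246
```

>>> jog_arm(
  translation=[
    [0.004,0,0],
    [0.008,0,0],
    [0.012,0,0],
    [0.016,0,0],
    [0.02,0,0],
    [0.02,0,0],
  ],
  yaw=[0,0,0,0,0,0],
  fingers=[0.9,0.9,0.9,0.9,0.9,0.9],
)

```text
time_s: 6.3
eef_pos: [0.5139, -0.0174, 0.1824]
tool_rot: [[0.23, 0.973, -0.0], [0.973, -0.23, -0.001], [-0.001, 0.0, -1.0]]
wrist_force: [-0.8, -3.8, 6.8]
finger_gap: 0.0251
```

>>> jog_arm(
  translation=[
    [0.006,0,0],
    [0.012,0,0],
    [0.018,0,0],
    [0.024,0,0],
    [0.03,0,0],
    [0.036,0,0],
    [0.042,0,0],
    [0.048,0,0],
    [0.054,0,0],
    [0.06,0,0],
    [0.066,0,0],
    [0.066,0,0],
  ],
  yaw=[0,0,0,0,0,0,0,0,0,0,0,0],
  fingers=[0.9,0.9,0.9,0.9,0.9,0.9,0.9,0.9,0.9,0.9,0.9,0.9],
)

```text
time_s: 7.3
eef_pos: [0.5163, -0.0072, 0.1824]
tool_rot: [[0.229, 0.973, 0.0], [0.973, -0.229, -0.001], [-0.001, 0.0, -1.0]]
wrist_force: [-0.7, -1.2, 6.0]
finger_gap: 0.0249
```

```bash
python3 - <<'E'
from h import *
s=arm.get_state();print(s['eef_pos'],s['wrist_force'],(s['eef_pos'][:2]-[.5112,-.0284])@s['tool_rot'][:2,:2])
a=arm.snapshot("scene")[...,::-1]
cv2.imwrite("pics/s3.png",cv2.resize(a[115:165,150:310],(800,250),interpolation=cv2.INTER_CUBIC))
E
```

```text
[ 0.51631123 -0.00722517  0.18241813] [-0.66194926 -1.18079728  6.03895166] [0.02178264 0.00012053]
```

View pics/s3.png

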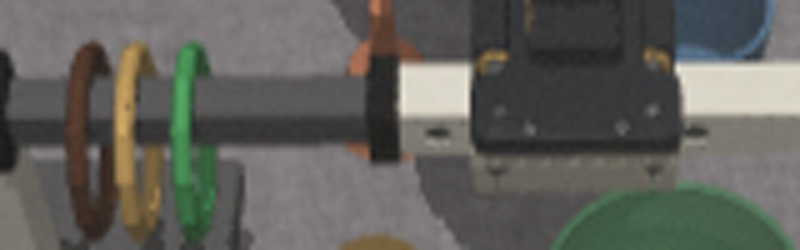

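The tube is out about 22 mm with the bangles undisturbed. The gripper body hides the next hole. I'll go on in finer steps and watch the force.

>>> jog_arm(
  translation=[
    [0.005,0,0],
    [0.01,0,0],
    [0.015,0,0],
    [0.02,0,0],
    [0.02,0,0],
  ],
  yaw=[0,0,0,0,0],
  fingers=[0.9,0.9,0.9,0.9,0.9],
)

```text
time_s: 7.77
eef_pos: [0.5172, -0.0034, 0.1824]
tool_rot: [[0.229, 0.974, 0.001], [0.974, -0.229, 0.0], [0.001, 0.001, -1.0]]
wrist_force: [-0.4, 1.5, 5.4]
finger_gap: 0.0246
```

>>> jog_arm(
  translation=[
    [0.004,0,0],
    [0.008,0,0],
    [0.012,0,0],
    [0.012,0,0],
  ],
  yaw=[0,0,0,0],
  fingers=[0.9,0.9,0.9,0.9],
)

```text
time_s: 8.1
eef_pos: [0.5175, -0.0024, 0.1824]
tool_rot: [[0.229, 0.973, 0.0], [0.973, -0.229, -0.0], [-0.0, 0.0, -1.0]]
wrist_force: [-0.1, -1.5, 6.6]
finger_gap: 0.0249
```

>>> jog_arm(
  translation=[
    [0.004,0,0],
    [0.008,0,0],
    [0.008,0,0],
  ],
  yaw=[0,0,0],
  fingers=[0.9,0.9,0.9],
)

```text
time_s: 8.35
eef_pos: [0.5177, -0.0012, 0.1824]
tool_rot: [[0.229, 0.973, 0.0], [0.973, -0.229, -0.0], [-0.0, 0.0, -1.0]]
wrist_force: [-0.4, -1.0, 6.1]
finger_gap: 0.0248
```

>>> jog_arm(
  translation=[
    [0.002,0,0],
    [0.004,0,0],
    [0.004,0,0],
  ],
  yaw=[0,0,0],
  fingers=[0.9,0.9,0.9],
)

```text
time_s: 8.6
eef_pos: [0.5178, -0.001, 0.1824]
tool_rot: [[0.229, 0.973, 0.0], [0.973, -0.229, -0.001], [-0.001, 0.0, -1.0]]
wrist_force: [-1.5, -1.9, 6.5]
finger_gap: 0.0248
```

>>> jog_arm(
  translation=[
    [0.002,0,0],
    [0.004,0,0],
    [0.004,0,0],
  ],
  yaw=[0,0,0],
  fingers=[0.9,0.9,0.9],
)

```text
time_s: 8.85
eef_pos: [0.5178, -0.0008, 0.1824]
tool_rot: [[0.23, 0.973, -0.0], [0.973, -0.23, -0.001], [-0.001, 0.0, -1.0]]
wrist_force: [-1.8, -3.4, 7.4]
finger_gap: 0.0249
```

>>> jog_arm(
  translation=[
    [0.002,0,0],
    [0.004,0,0],
    [0.004,0,0],
  ],
  yaw=[0,0,0],
  fingers=[0.9,0.9,0.9],
)

```text
time_s: 9.1
eef_pos: [0.5178, -0.0006, 0.1824]
tool_rot: [[0.23, 0.973, -0.0], [0.973, -0.23, -0.002], [-0.002, -0.0, -1.0]]
wrist_force: [-0.8, -4.7, 8.2]
finger_gap: 0.0246
```

>>> jog_arm(
  translation=[
    [0.002,0,0],
    [0.004,0,0],
    [0.004,0,0],
  ],
  yaw=[0,0,0],
  fingers=[0.9,0.9,0.9],
)

```text
time_s: 9.35
eef_pos: [0.5179, -0.0005, 0.1824]
tool_rot: [[0.23, 0.973, -0.001], [0.973, -0.23, -0.002], [-0.002, -0.0, -1.0]]
wrist_force: [-1.7, -6.9, 9.0]
finger_gap: 0.0249
```

The tube has stalled at about 28.6 mm and the force is climbing, which is what a locked button would give. I'll hold this light pull for about a second, then ease off.

>>> jog_arm(
  translation=[
    [0,0,0],
    [0,0,0],
    [0,0,0],
    [0,0,0],
    [0,0,0],
    [0,0,0],
    [0,0,0],
    [0,0,0],
    [0,0,0],
    [0,0,0],
    [0,0,0],
    [0,0,0],
    [0,0,0],
    [0,0,0],
    [0,0,0],
  ],
  yaw=[0,0,0,0,0,0,0,0,0,0,0,0,0,0,0],
  fingers=[0.9,0.9,0.9,0.9,0.9,0.9,0.9,0.9,0.9,0.9,0.9,0.9,0.9,0.9,0.9],
)

```text
time_s: 10.6
eef_pos: [0.5179, -0.0005, 0.1824]
tool_rot: [[0.23, 0.973, -0.001], [0.973, -0.23, -0.002], [-0.002, -0.0, -1.0]]
wrist_force: [-2.7, -6.2, 8.0]
finger_gap: 0.0249
```

```bash
python3 - <<'E'
from h import *
s=arm.get_state();print(s['eef_pos'],s['wrist_force'])
a=arm.snapshot("side")[...,::-1];w=arm.snapshot("wrist")[...,::-1]
b=np.hstack([cv2.resize(w[200:320,170:350],(400,267),interpolation=cv2.INTER_CUBIC),cv2.resize(a[90:240,210:390],(400,267),interpolation=cv2.INTER_CUBIC)])
cv2.imwrite("pics/m4.png",b)
E
```

```text
[ 5.17886471e-01 -4.97488298e-04  1.82417479e-01] [-2.72834985 -6.2167166   8.02579219]
```

View pics/m4.png

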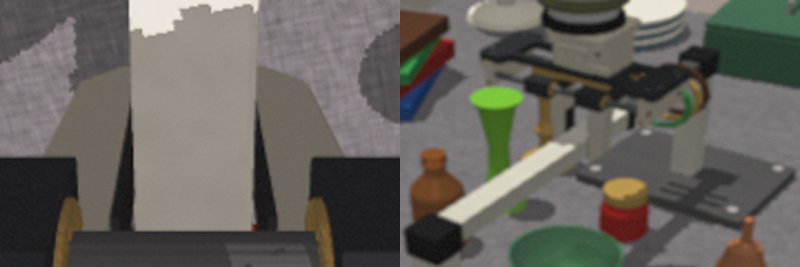

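The wrist crop shows a fleck of red beside the tube behind the finger, probably the button standing proud. I'll ease off the pull, release, rise and check.

>>> jog_arm(
  translation=[
    [-0.006,0,0],
    [-0.01,0,0],
    [-0.01,0,0],
    [-0.01,0,0],
    [-0.01,0,0],
    [-0.01,0,0],
    [-0.01,0,0],
    [-0.01,0,0],
    [-0.01,0,0],
  ],
  yaw=[0,0,0,0,0,0,0,0,0],
  fingers=[0.9,0.9,0.7,0.6,0.5,0.4,0.4,0.4,0.4],
)

```text
time_s: 11.45
eef_pos: [0.5178, -0.0, 0.182]
tool_rot: [[0.229, 0.974, -0.0], [0.974, -0.229, -0.0], [-0.0, -0.0, -1.0]]
wrist_force: [0.5, 0.4, -0.2]
finger_gap: 0.0553
```

>>> jog_arm(
  translation=[
    [0,0,-0.05],
    [0,0,-0.15],
    [0,0,-0.35],
    [0,0,-0.6],
    [0,0,-0.85],
    [0,0,-1],
    [0,0,-1],
    [0,0,-1],
  ],
  yaw=[0,0,0,0,0,0,0,0],
  fingers=[0.4,0.4,0.4,0.4,0.4,0.4,0.4,0.4],
)

```text
time_s: 12.12
eef_pos: [0.5182, -0.0, 0.3337]
tool_rot: [[0.229, 0.973, 0.003], [0.973, -0.229, -0.0], [0.0, 0.003, -1.0]]
wrist_force: [0.0, -0.4, -0.3]
finger_gap: 0.056
```

```bash
python3 - <<'E'
from h import *
s=arm.get_state();print(s['eef_pos'],s['wrist_force'],s['finger_gap'])
p=arm.camera_params("wrist");w=arm.snapshot("wrist")[...,::-1].copy()
a=arm.snapshot("scene")[...,::-1]
b=np.hstack([cv2.resize(w[60:260,150:390],(480,400)),cv2.resize(a[110:170,210:258],(320,400),interpolation=cv2.INTER_CUBIC)])
cv2.imwrite("pics/m5.png",b)
H,S,V=cv2.split(cv2.cvtColor(w,cv2.COLOR_BGR2HSV))
for x in blobs(((H<8)|(H>172))&(S>120),5):print(x,ray("wrist",x[1],.2,p))
E
```

```text
[ 5.18208178e-01 -1.42511795e-05  3.33736772e-01] [ 0.01475606 -0.38724619 -0.27855388] 0.05597305511272604
([236, 197, 6, 21, 64], [238.8, 206.72]) [ 0.49693133 -0.01832254  0.2       ]
([270, 202, 4, 15, 40], [271.5, 210.42]) [ 0.52634007 -0.02906811  0.2       ]
```

View pics/m5.png

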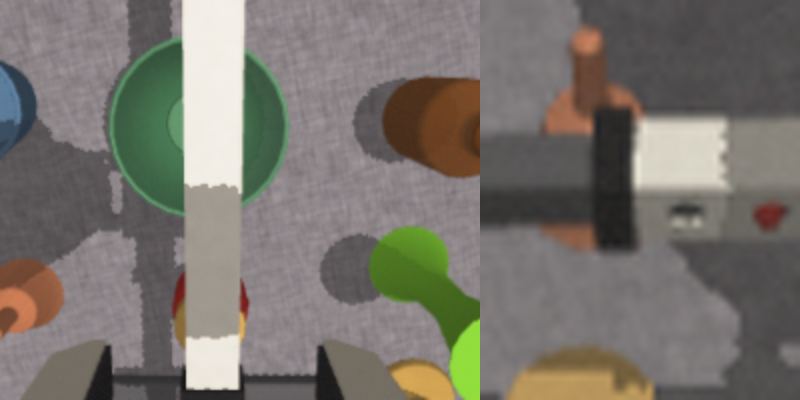

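The button appears in the hole second from the collar, which is the next hole. I'll move the gripper clear to check precisely that it is seated and standing proud.

>>> jog_arm(
  translation=[
    [0.2,0,-0.2],
    [0.4,0,-0.3],
    [0.6,0,-0.3],
    [0.8,0,-0.3],
    [1,0,-0.3],
    [1,0,-0.3],
    [1,0,-0.3],
  ],
  yaw=[0,0,0,0,0,0,0],
  fingers=[0.2,0,0,0,0,0,0],
)

```text
time_s: 12.8
eef_pos: [0.5515, 0.1475, 0.3753]
tool_rot: [[0.225, 0.974, -0.003], [0.974, -0.225, -0.0], [-0.001, -0.003, -1.0]]
wrist_force: [0.8, -0.2, -0.4]
finger_gap: 0.0924
```

```bash
python3 - <<'E'
from h import *
a=arm.snapshot("scene")[...,::-1].copy();cv2.imwrite("pics/s6.png",a)
cv2.imwrite("pics/c6.png",cv2.resize(a[105:205,130:290],None,fx=5,fy=5,interpolation=cv2.INTER_CUBIC))
H,S,V=cv2.split(cv2.cvtColor(a,cv2.COLOR_BGR2HSV))
red=((H<8)|(H>172))&(S>120);red[:,:230]=0;red[:,290:]=0;red[160:]=0;red[:125]=0
print([(b,ray("scene",b[1],.2)) for b in blobs(red,2)])
E
```

```text
[(([251, 141, 4, 3, 11], [252.64, 141.91]), array([ 0.524056 , -0.0303531,  0.2      ]))]
```

View pics/c6.png

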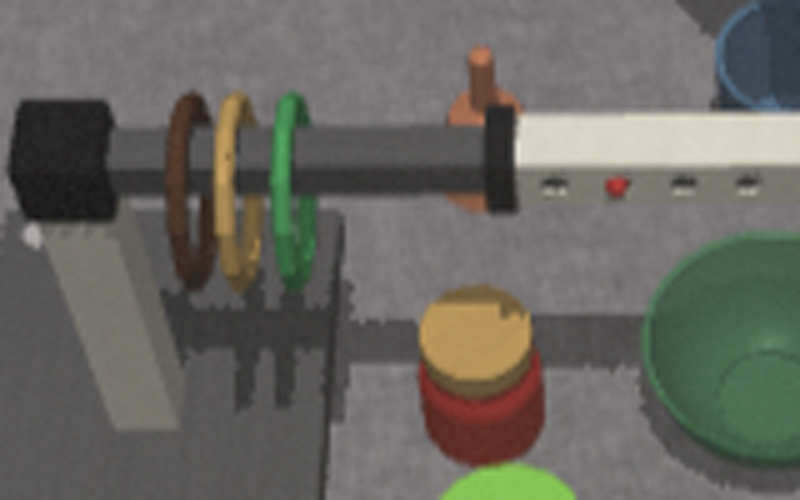

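```bash
python3 -c "
from bench import arm
print(arm.job_done())"
```

```text
the job is handed in; nothing more can be done
None
```

The rail is one hole longer, and the button is out and locked in the next hole. I handed the job in at about 13 s of the 48 s allowed.

- **What I did:** I squeezed the button flush with a 30 N grip on the tube and drew the tube out slowly. It stopped at about 28.5 mm: one hole spacing, plus the post socket's slack and the hole's play. I held a light pull of about 7 N for 1.25 s and the tube did not move. Then I eased off, let go and moved clear.
- **Button check:** The last picture shows the red button in the hole second from the collar, with one empty hole on the collar side. It looks the same size (11 px) as the locked button did at the start. It sits about 2 mm further out because the inner tube shifted in its worn socket.
- **Bangles and goods:** The bangles still hang as they were, carried about 1–2 mm with the inner tube. The goods in the last picture look unmoved (jar, bell, cup, bowl, vase rim). The bottle and candlestick were outside that crop and had no final check, but the gripper went nowhere near them.
- **Forces:** No pull reading at the end of a move was above about 7 N.
- **Small mismatch:** The button looks 1–2 mm nearer its collar-side neighbour than the even 25 mm hole spacing. That is at or slightly above the 0.75 mm play, and I put it down to pixel error.

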